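Clear the bench mixer and hold its run lever in the green

ROBOT

A 6-joint arm with a two-finger parallel gripper is mounted at the origin on the work surface. World frame = base frame: x ahead of the robot, y to its left, z up, the work surface at z = 0. Lengths are in m, angles in rad, forces in N, time in s.
With the tool pointing down it reaches from about 0.375 to 0.75 m from the base axis. Payload 9 kg.
Tool frame: the origin (TCP) lies at the very end of the fingers, on their centre line; the grasp point (between the pads) lies 19 mm behind it; x points along the fingers, y is the direction in which the jaws open and shut, and the axes are right-handed (so a half turn about x gives the same grasp; the last joint's range is limited). The gripper opens to 85 mm and grips with 20 to 120 N. Pads are 22 mm wide; open, the fingers measure 114 mm over their backs; the gripper's body (76 mm by 85 mm) begins 54 mm behind the grasp point. The pads swing forward as they close: fully open they stand 13 mm farther back than shut.
Start: joints at [-1.545, 0.104, 0.097, 1.564, 0, 1.353], TCP at [0.145, -0.582, 0.231] pointing down, gripper open.
Joint ranges: [-2.99, 2.99], [-0.84, 1.86], [-1.1, 1.16], [-1.84, 2.11], [-1.51, 1.56], [-3.14, 3.14]. Speed limits (rad/s): [2.22, 2.22, 2.57, 3.14, 3.14, 3.14].

INTERFACE

Orientations are given as [roll, pitch, yaw] about the fixed x, y, z axes, in that order (R = Rz(yaw) Ry(pitch) Rx(roll)).
In Python, from plant import r, vision, order gives the robot as it stands.
- The arm moves only by the tool arm_command, never from a script. Its arguments are lists of equal length, an entry for each row: "delta_pos": the shift along the tool's x, y, z in m, a list of three; "turn": the turn about the tool's x in rad; "jaw": the finger opening in m, from 0 to 0.0854. A call has 1 to 12 rows; each row is the pose to reach, as a shift and turn from the pose measured when the call began, along the tool's axes at that moment; what a row does not reach only later rows make up. A row lasts 1/10 s, in which the tool goes at most 50 mm and 8.59 degrees, less where a joint would pass 70% of its speed; a pose out of reach is approached as far as the arm can. A call with a gripper value outside its range is refused whole. The fingers move at their own pace and stop on an object; "squeeze" is the grip in N (left out, the last holds). Time passes only in rows, so rows that repeat a pose let the fingers close. It gives the time, the measured TCP pose, the force and the opening at its end, in the units of the state.
- r.sense(): the state, without advancing time (a new reading comes with each control period).
- vision.grab_frame(name): name is "scene" or "top"; returns a dict with "img" (480x640x3 uint8, red, green, blue), "camera_matrix" (3x3 intrinsics, pixels), "k1" (the pictures are not rectified: a ray, as slopes to the right and down, at radius r is drawn at 1 + k1 r^2 times it, then the intrinsics apply), "R" (3x3) and "t" (3): a world point X has camera coordinates R X + t. Camera axes: x right, y down, z forward; pixel columns grow to the right and rows downward; lengths in m; the calibration is good to about 2 mm. A picture is of the moment at which its call begins. There is no depth.
- order.job_done(): hands the job in, once; it reports no verdict.
The state is a dict: "time": time; "joint_positions": joint angles; "qvel": joint speeds; "joint_torque": joint torques, N m; "tool_pos": TCP position; "ee_rot": TCP orientation; "ft_force": force on the tool from outside, world axes, zero at the start; "torque": the same for the moment, N m; "opening": finger opening in m.
Only numpy, scipy, OpenCV 4.12 (cv2) and the standard library are available. Lean on these libraries where they do the work, as an engineer would, in place of code of your own. Each camera call takes 0.05 s, during which the arm holds its last target. There are 200 camera calls.

TASK

Get the lab's platform mixer ready and run it: first put the two old rubber stoppers and the paper wad that litter its platform into the yellow waste tub, leaving the capped jar and everything else on the bench where they stand. Only when all three are in the tub, press the sprung black-padded run lever down until its orange pointer is in the green part of the gauge post, never past it into the red, and keep it there for at least two seconds. Finish while still holding the lever down in the green: do not let go.

Things in the scene. Friction and masses are not known exactly. Their poses are not given: they have to be found in the camera images.
- mixer: Bench platform mixer, fixed: white body with a 250 x 250 mm aluminium platform topped by dark rubber. Origin at the centre of its underside on the bench; z up; x and y run along the platform's edges. The platform top is flat, has no rim and is 60 mm above the origin. The litter and the jar stand on it, one near each corner, at least 95 mm apart between centres.
- stopper_a_mid (a point): Centre (half-way up, 17 mm above its foot) of the first rubber stopper to throw away: brick-red tapered round plug, 34 mm tall, 30 mm across at the foot and 26 mm at the top, about 25 g, standing upright on the platform on its wide end.
- stopper_b_mid (a point): The same for the second rubber stopper, identical to the first.
- wad_mid (a point): Centre (half-way up, 15 mm above its underside) of the crumpled paper wad to throw away: white, stiff, lumpy, 34 to 42 mm wide, 30 to 34 mm tall, about 12 g, on the platform. It can be gripped across any direction.
- jar: Squat amber glass jar with a blue cap, 48 mm across, 40 mm tall, 120 g, standing loose on the platform; it stays there. Origin at the centre of its underside.
- bin: Yellow open waste tub, fixed on the bench, 160 mm (its x) by 150 mm (its y), 100 mm tall, walls and floor 5 mm thick. Origin at the centre of its underside, z up.
- console: Fixed grey lever stand, base plate 25 mm thick, from -100 to +90 mm along its x and -50 to +65 mm along its y. Origin on the bench, z up. The lever's hinge line runs along y, 60 mm to +x of the origin and 75 mm above the bench, between two steel cheeks that reach 93 mm above the bench. From there the lever runs towards -x, level when released.
- gauge (a point): Centre of the top of the gauge post, fixed on the lever stand beside the pad: 16 mm square, reaching 82 mm above the bench, 51 mm to the side (the stand's +y) of the pad's middle. White at the top, green from 61 down to 48 mm above the bench, red below.
- lever (a joint): Angle of the run lever in rad: 0 released (level, pushed up by its spring), grows as the pad is pressed down, 0.38 at its stop. In the green from 0.13 to 0.25 (pad 14 to 27 mm down; middle 0.19, 21 mm), in the red beyond 0.25. At the pad it starts to move at about 3 N, takes 8 N in mid-green and 13 N at the stop. Springs back when let go.
- lever_pad (a point): Centre of the top face of the lever's black hand pad, 44 mm along the lever by 52 mm across, 110 mm from the hinge line; 83 mm above the bench when released. It moves and tilts with the lever. An orange pointer pin sticks out of the pad's side 8 mm below this point, at the post.
- dropper: Clear dropper bottle with a red rubber bulb, 48 mm across, 101 mm tall, loose, a bystander at the back of the bench. Origin under its middle.
- reagent: Amber reagent bottle with a white cap, 60 mm across, 120 mm tall, loose, a bystander left of the mixer. Origin under its middle.
- beaker: Clear beaker, 70 mm across, 80 mm tall, loose, a bystander at the back. Origin under its middle.
- dish: Clear covered dish, 70 mm across, 15 mm tall, loose, a bystander near the robot. Origin under its middle. (A dark tray with a blue test-tube rack at the back right, 150 mm tall at most, and the equipment at the sides are fixed.)
Things that resemble listed ones, but are neither listed nor needed, are in the scene too. Of the things that look like the part that bears wad_mid, the smaller one is meant.

How it is judged:
On the way, in this order (a step that is already met when the one before it is completed fails the run):
1. both stoppers and the paper wad lie in the waste tub (x of stopper_a_mid in the frame of bin between -0.075 and 0.075 m and y of stopper_a_mid in the frame of bin between -0.07 and 0.07 m and z of stopper_a_mid in the frame of bin between 0 and 0.09 m and x of stopper_b_mid in the frame of bin between -0.075 and 0.075 m and y of stopper_b_mid in the frame of bin between -0.07 and 0.07 m and z of stopper_b_mid in the frame of bin between 0 and 0.09 m and x of wad_mid in the frame of bin between -0.075 and 0.075 m and y of wad_mid in the frame of bin between -0.07 and 0.07 m and z of wad_mid in the frame of bin between 0 and 0.09 m), for 0.2 s.
2. the lever is held with its pointer in the green for two seconds (value of joint lever between 0.13 and 0.25 rad and contact force between any of the fingers, the arm and lever above 2 N), for 2 s.
At the end, for the whole second after the job is handed in: Stoppers and wad have their centres in the tub, at least 10 mm below its rim; the robot presses the lever (over 2 N) with its angle between 0.13 and 0.25 rad through the last second; the jar is upright within 20 mm of its start, the other bystanders within 30 mm (all of step 1 and all of step 2 and angle between jar's own z axis and vertical below 0.2 rad and distance of jar from where it was at the start of the episode below 0.02 m and distance of each of dropper, reagent, beaker, dish from where it was at the start of the episode below 0.03 m); the arm keeps its last pose, push and grip.
It fails at once if the lever is pressed (more than 0.06 rad) before all three pieces of litter are in the tub (value of joint lever above 0.06 rad and not (x of stopper_a_mid in the frame of bin between -0.075 and 0.075 m and y of stopper_a_mid in the frame of bin between -0.07 and 0.07 m and z of stopper_a_mid in the frame of bin between 0 and 0.09 m and x of stopper_b_mid in the frame of bin between -0.075 and 0.075 m and y of stopper_b_mid in the frame of bin between -0.07 and 0.07 m and z of stopper_b_mid in the frame of bin between 0 and 0.09 m and x of wad_mid in the frame of bin between -0.075 and 0.075 m and y of wad_mid in the frame of bin between -0.07 and 0.07 m and z of wad_mid in the frame of bin between 0 and 0.09 m)).
It fails at once if the lever is pushed past the green into the red (more than 0.255 rad) (value of joint lever above 0.255 rad).
It fails at once if the jar is moved 20 mm or tipped, or another bystander is moved 30 mm (angle between jar's own z axis and vertical above 0.3 rad or distance of jar from where it was at the start of the episode above 0.02 m or distance of any of dropper, reagent, beaker, dish from where it was at the start of the episode above 0.03 m).
It also fails if it takes over 72 s, if anything falls off the work surface, if the arm or the gripper's body presses on something with over 40 N, if the wrist force passes 120 N, or if a joint passes its speed limit or range.

## Working session

There is one attempt and no reset: what is moved stays moved. The work goes in short steps, Python scripts to look and compute and a tool call to move; the robot and the scene stay as the last step left them, time stands still between calls to the robot, and variables do not carry over. Pictures are saved under pics/ and viewed, about 8 in all and at most 12, crops included, and the job is handed in when it is done.

Besides the shell and the picture viewer there is one more tool, called after "Call:" by a JSON object that holds its "fn" and its "kwargs". arm_command: Moves the arm, as the interface text tells. Its arguments: {"type":"object","properties":{"delta_pos":{"type":"array","items":{"type":"array","items":{"type":"number"}}},"turn":{"type":"array","items":{"type":"number"}},"jaw":{"type":"array","items":{"type":"number"}},"squeeze":{"type":"number"}},"required":["delta_pos","turn","jaw"]}

```bash
mkdir -p pics; ls
cat > h.py <<'E'
import numpy as np, cv2
from plant import r, vision, order
def grab(n,save=None):
    f=vision.grab_frame(n)
    if save: cv2.imwrite('pics/'+save,cv2.cvtColor(f['img'],cv2.COLOR_RGB2BGR))
    return f
def ray(f,u,v):
    K=np.array(f['camera_matrix']); k=f['k1']
    d=np.array([(u-K[0,2])/K[0,0],(v-K[1,2])/K[1,1]]); s=d.copy()
    for _ in range(30): s=d/(1+k*(s@s))
    R=np.array(f['R']);t=np.array(f['t'])
    return -R.T@t, R.T@np.array([s[0],s[1],1])
def onz(f,u,v,z):
    o,d=ray(f,u,v); return o+d*(z-o[2])/d[2]
def proj(f,X):
    c=np.array(f['R'])@np.array(X)+np.array(f['t']); s=c[:2]/c[2]; s=s*(1+f['k1']*(s@s)); K=np.array(f['camera_matrix'])
    return np.array([K[0,0]*s[0]+K[0,2],K[1,1]*s[1]+K[1,2]])
def tri(f1,p1,f2,p2):
    o1,d1=ray(f1,*p1);o2,d2=ray(f2,*p2)
    a=np.linalg.lstsq(np.c_[d1,-d2],o2-o1,rcond=None)[0]
    A=o1+a[0]*d1;B=o2+a[1]*d2; return (A+B)/2,np.linalg.norm(A-B)
E
python3 - <<'E'
from h import *
for n in ('scene','top'):
    f=grab(n,n+'0.png'); print(n,f['camera_matrix'],f['k1'],-np.array(f['R']).T@f['t'],f['R'])
print(r.sense())
E
```

```text
pics
scene [[500.54008954   0.         320.12291239]
 [  0.         500.54008954 239.32942188]
 [  0.           0.           1.        ]] 0.01786118765028202 [ 0.94232538 -0.39000462  1.01092846] [[ 0.72499836  0.68872478  0.00596296]
 [ 0.5820116  -0.60798945 -0.54001049]
 [-0.36829318  0.39497723 -0.84163716]]
top [[456.41432196   0.         323.47161006]
 [  0.         456.41432196 241.80389254]
 [  0.           0.           1.        ]] 0.02538014278211149 [0.33180406 0.03939933 1.16071548] [[ 0.01360319 -0.99988486 -0.00672407]
 [-0.98072768 -0.01203115 -0.19500892]
 [ 0.19490557  0.00924723 -0.98077842]]
{'time': 0.1, 'joint_positions': array([-1.54471669e+00,  1.04653185e-01,  9.65565231e-02,  1.56388323e+00,
       -1.26201434e-06,  1.35312506e+00]), 'qvel': array([ 1.20334754e-04, -1.02373974e-03,  1.49309653e-03, -6.10144054e-04,
        9.00460458e-05,  1.78119260e-03]), 'joint_torque': array([ 6.53601252e-03, -5.58206391e+01,  5.04720783e+01,  1.30110048e-02,
       -2.64245255e-04,  5.78738252e-06]), 'tool_pos': array([ 0.14482451, -0.58196211,  0.23059733]), 'ee_rot': array([-1.78740131,  1.56961276,  1.59794225]), 'ft_force': array([0.28994477, 0.25586243, 0.01624207]), 'torque': array([0.02835902, 0.04259525, 0.0356239 ]), 'opening': 0.08510452816739521}
```

View pics/scene0.png

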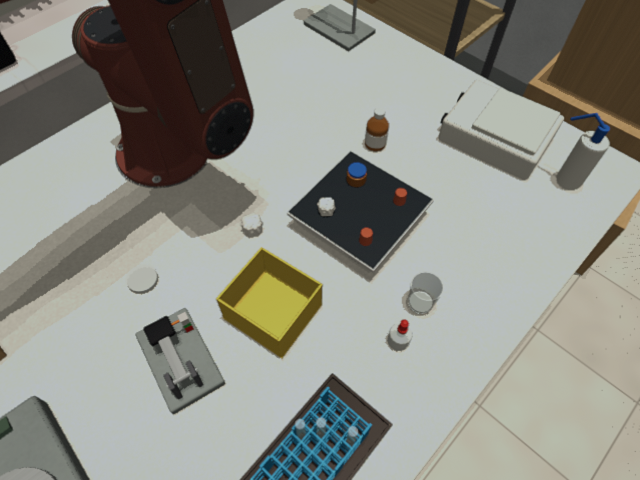

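View pics/top0.png

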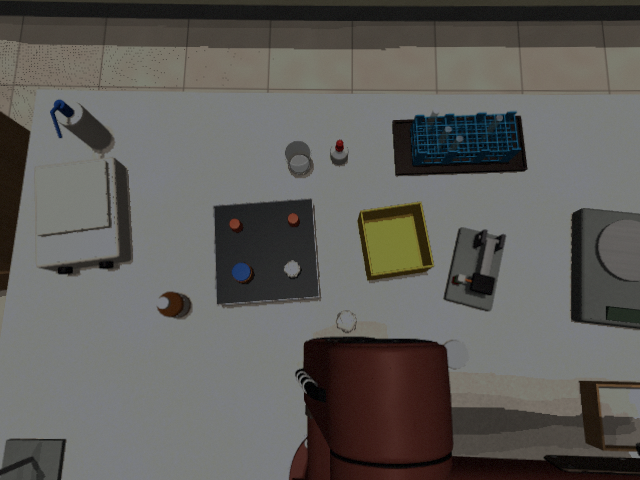

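Wad candidates: platform, top (292,269) / scene (327,206); bench decoy, top (346,320) / scene (252,224). Stoppers: top (235,224) and (293,219) / scene (366,236) and (401,196); the dropper bulb at top (340,146) is also red but isn't one. I'll measure these, and check in one crop.

Run:
```python
from h import *
F={n:grab(n) for n in ('scene','top')}
def blob(n,u,v,kind,w=24):
    im=F[n]['img'];h=cv2.cvtColor(im,cv2.COLOR_RGB2HSV).astype(int);H,S,V=h[...,0],h[...,1],h[...,2]
    m={'red':((H<12)|(H>172))&(S>130)&(V>60),'white':(S<60)&(V>110),'blue':(H>100)&(H<130)&(S>120),'black':(V<45),'orange':(H<20)&(S>140)&(V>150)}[kind].astype(np.uint8)
    mm=np.zeros_like(m);mm[v-w:v+w,u-w:u+w]=m[v-w:v+w,u-w:u+w]
    k,l,s,c=cv2.connectedComponentsWithStats(mm); i=1+np.argmax(s[1:,4]); return c[i],s[i]
for nm,ps,pt,k,z in [('A',(366,236),(235,224),'red',.077),('B',(401,196),(293,219),'red',.077),('wad',(327,206),(292,269),'white',.075),('decoy',(252,224),(346,320),'white',.018),('jarcap',(357,173),(242,272),'blue',.095),('pad',(158,330),(482,284),'black',.083)]:
    cs,ss=blob('scene',*ps,k);ct,st=blob('top',*pt,k, 14)
    X,e=tri(F['scene'],cs,F['top'],ct)
    print(nm,cs.round(1),ss,ct.round(1),st,'tri',X.round(4),round(e,4),onz(F['scene'],*cs,z).round(4),onz(F['top'],*ct,z).round(4))
# bin rim, console corners from top
for nm,p,z in [('bin',(359,209),.1),('bin',(423,203),.1),('bin',(432,263),.1),('bin',(368,279),.1),('con',(461,228),.025),('con',(506,235),.025),('con',(489,309),.025),('con',(445,300),.025)]:
    print(nm,onz(F['top'],*p,z).round(4))
T=cv2.cvtColor(F['top']['img'],cv2.COLOR_RGB2BGR);S=cv2.cvtColor(F['scene']['img'],cv2.COLOR_RGB2BGR)
a=cv2.resize(T[190:340,205:365],None,fx=2.5,fy=2.5,interpolation=2);b=cv2.resize(S[300:415,130:230],None,fx=3.5,fy=3.26,interpolation=2);b=cv2.resize(b,(375,375))
cv2.imwrite('pics/c.png',np.hstack([a,b]))
```

```text
A [365.8 236.1] [360 227  13  19 200] [234.1 223.4] [229 219  11  10  88] tri [ 0.5843  0.2391 -0.0271] 0.1146 [0.6014 0.1248 0.077 ] [0.5903 0.2684 0.077 ]
B [400.  196.3] [394 188  13  18 190] [292.5 218. ] [288 213  10  11  86] tri [0.6066 0.1464 0.1951] 0.0834 [0.5864 0.2649 0.077 ] [0.6056 0.1261 0.077 ]
wad [326.  204.1] [317 197  18  17 202] [291.6 268.2] [284 261  16  15 152] tri [0.4806 0.1242 0.0847] 0.0007 [0.4756 0.1293 0.075 ] [0.4822 0.1253 0.075 ]
decoy [254.1 225.8] [ 228  200   48   48 1858] [345.4 318.8] [332 306  28  28 655] tri [ 0.3663 -0.0059  0.0173] 0.0016 [ 0.3672 -0.0055  0.018 ] [ 0.3658 -0.0065  0.018 ]
jarcap [356.8 169.3] [348 162  19  16 236] [240.7 271.2] [232 262  19  19 267] tri [0.47   0.2422 0.0988] 0.0005 [0.4678 0.2446 0.095 ] [0.4706 0.2432 0.095 ]
pad [158.9 330.5] [144 317  32  29 510] [480.4 284.5] [468 270  27  28 524] tri [ 0.4488 -0.3258  0.0713] 0.0027 [ 0.4541 -0.3276  0.083 ] [ 0.4482 -0.3207  0.083 ]
bin [ 0.624  -0.0348  0.1   ]
bin [ 0.6406 -0.1885  0.1   ]
bin [ 0.4951 -0.2053  0.1   ]
bin [ 0.4555 -0.0555  0.1   ]
con [ 0.5975 -0.2989  0.025 ]
con [ 0.5807 -0.411   0.025 ]
con [ 0.3946 -0.3577  0.025 ]
con [ 0.4149 -0.2514  0.025 ]
```

View pics/c.png

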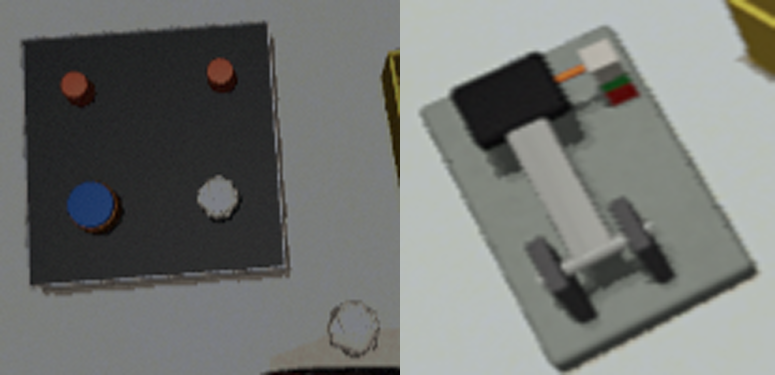

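Both stoppers share the same colour, so the blobs were paired the wrong way round. Top (234,223) goes with scene (400,196). That gives A≈(.589,.267), B≈(.603,.126) and wad (.480,.126). The platform wad is clearly smaller (16 px against 28 px for the one on the bench), so I'll take that one. Bin≈(.555,-.12), pad≈(.447,-.325). I'm setting out through free space and turning the jaw to line up with world x.

Call:
{"fn": "arm_command", "kwargs": {"delta_pos": [[0,-0.242,-0.405],[0,-0.242,-0.405],[0,-0.242,-0.405],[0,-0.242,-0.405],[0,-0.242,-0.405],[0,-0.242,-0.405],[0,-0.242,-0.405],[0,-0.242,-0.405],[0,-0.242,-0.405],[0,-0.242,-0.405],[0,-0.242,-0.405],[0,-0.242,-0.405]], "turn": [-1.328,-1.328,-1.328,-1.328,-1.328,-1.328,-1.328,-1.328,-1.328,-1.328,-1.328,-1.328], "jaw": [0.085,0.085,0.085,0.085,0.085,0.085,0.085,0.085,0.085,0.085,0.085,0.085], "squeeze": 40}}

```text
time: 1.4
tool_pos: [0.4795, -0.2492, 0.2309]
ee_rot: [-2.583, 1.57, 2.132]
ft_force: [-0.4, -0.7, -1.4]
opening: 0.0852
```

```bash
cat >> h.py <<'E'
from scipy.spatial.transform import Rotation as Ro
def st():
    s=r.sense(); R=Ro.from_euler('xyz',s['ee_rot']).as_matrix()
    return s,np.array(s['tool_pos']),R
def go(*pts):
    s,p,R=st(); print('t',round(s['time'],2),p.round(4),'x',R[:,0].round(3),'y',R[:,1].round(3),'open',round(s['opening'],4),'F',s['ft_force'].round(1),'j',s['joint_positions'].round(2))
    for q in pts: print(q,'->',(R.T@(np.array(q)-p)).round(4))
E
python3 -c "
from h import *
go((.48,.126,.23),(.48,.126,.068),(.48,.126,.2))"
```

```text
t 1.4 [ 0.4795 -0.2492  0.2309] x [-0.001  0.001 -1.   ] y [ 1.     0.002 -0.001] open 0.0852 F [-0.4 -0.7 -1.4] j [-0.72 -0.08 -0.09  1.56  0.    0.85]
(0.48, 0.126, 0.23) -> [ 0.0012  0.0013 -0.3752]
(0.48, 0.126, 0.068) -> [ 0.1632  0.0014 -0.3751]
(0.48, 0.126, 0.2) -> [ 0.0312  0.0013 -0.3752]
```

Call:
{"fn": "arm_command", "kwargs": {"delta_pos": [[0.03,0.001,-0.375],[0.03,0.001,-0.375],[0.03,0.001,-0.375],[0.03,0.001,-0.375],[0.03,0.001,-0.375],[0.03,0.001,-0.375],[0.03,0.001,-0.375],[0.03,0.001,-0.375],[0.03,0.001,-0.375],[0.07,0.001,-0.375],[0.1,0.001,-0.375],[0.1,0.001,-0.375]], "turn": [0,0,0,0,0,0,0,0,0,0,0,0], "jaw": [0.085,0.085,0.085,0.085,0.085,0.085,0.085,0.085,0.085,0.085,0.085,0.085]}}

```text
time: 2.6
tool_pos: [0.4772, 0.1243, 0.1272]
ee_rot: [-1.648, 1.564, 3.065]
ft_force: [-0.4, -0.2, 0.4]
opening: 0.0849
```

```bash
python3 -c "
from h import *
f=grab('scene'); g=grab('top')
a=cv2.resize(f['img'][150:270,270:440],None,fx=2.35,fy=2.5)[:300,:400]; b=cv2.resize(g['img'][200:305,210:330],(343,300))
cv2.imwrite('pics/d.png',cv2.cvtColor(np.hstack([a,b]),cv2.COLOR_RGB2BGR))
go((.48,.126,.068),(.48,.126,.2))"
```

```text
t 2.7 [0.4796 0.1247 0.1318] x [-0.001  0.001 -1.   ] y [ 1.     0.    -0.001] open 0.0851 F [ 0.3 -0.5  0.9] j [-0.01 -0.21 -0.39  1.4   0.    1.56]
(0.48, 0.126, 0.068) -> [ 0.0638  0.0004 -0.0013]
(0.48, 0.126, 0.2) -> [-0.0682  0.0003 -0.0014]
```

View pics/d.png

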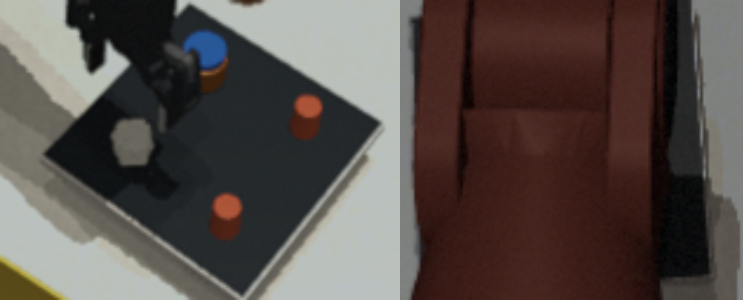

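The fingers, at crop (85,50) and (180,80), straddle the wad at (132,140). The stoppers and jar haven't moved. Next is to descend and close.

Call:
{"fn": "arm_command", "kwargs": {"delta_pos": [[0.03,0,-0.001],[0.05,0,-0.001],[0.065,0,-0.001],[0.065,0,-0.001],[0.065,0,-0.001],[0.065,0,-0.001],[0.065,0,-0.001],[0.065,0,-0.001],[0.065,0,-0.001],[0.065,0,-0.001],[0.065,0,-0.001],[0.065,0,-0.001]], "turn": [0,0,0,0,0,0,0,0,0,0,0,0], "jaw": [0.085,0.085,0.085,0.085,0.02,0.02,0.02,0.02,0.02,0.02,0.02,0.02], "squeeze": 35}}

```text
time: 3.9
tool_pos: [0.4804, 0.1257, 0.0684]
ee_rot: [1.964, 1.57, 0.393]
ft_force: [-3.0, -1.3, 6.2]
opening: 0.0414
```

```bash
python3 -c "
from h import *
go((.48,.126,.2),(.55,-.12,.2))"
```

```text
t 3.9 [0.4804 0.1257 0.0684] x [ 0.001  0.    -1.   ] y [1.    0.    0.001] open 0.0414 F [-3.  -1.3  6.2] j [-0.01 -0.18 -0.48  1.27  0.    1.56]
(0.48, 0.126, 0.2) -> [-0.1316 -0.0003 -0.0004]
(0.55, -0.12, 0.2) -> [-0.1317  0.0696  0.2457]
```

Call:
{"fn": "arm_command", "kwargs": {"delta_pos": [[0,0,0],[0,0,0],[-0.03,0,0],[-0.08,0,0],[-0.11,0.02,0.03],[-0.13,0.07,0.246],[-0.13,0.07,0.246],[-0.13,0.07,0.246],[-0.13,0.07,0.246],[-0.13,0.07,0.246],[-0.13,0.07,0.246],[-0.13,0.07,0.246]], "turn": [0,0,0,0,0,0,0,0,0,0,0,0], "jaw": [0.02,0.02,0.02,0.02,0.02,0.02,0.02,0.02,0.02,0.02,0.02,0.02]}}

```text
time: 5.1
tool_pos: [0.5502, -0.1203, 0.198]
ee_rot: [2.768, 1.57, 1.197]
ft_force: [0.2, 0.3, 0.1]
opening: 0.0418
```

```bash
python3 -c "
from h import *
f=grab('scene'); g=grab('top')
cv2.imwrite('pics/e.png',cv2.cvtColor(cv2.resize(f['img'][130:380,160:460],None,fx=2,fy=2),cv2.COLOR_RGB2BGR))
go((.55,-.12,.085),(.55,-.12,.2))
for q in [(.55,-.12,.1),(.55,-.12,.005)]: print(proj(f,q).round())"
```

```text
t 5.2 [ 0.5502 -0.1192  0.1982] x [ 0.001  0.001 -1.   ] y [1.    0.001 0.001] open 0.0412 F [-0.7  0.2  0.1] j [-0.45 -0.01 -0.08  1.5   0.    1.12]
(0.55, -0.12, 0.085) -> [ 0.1132 -0.0002  0.0009]
(0.55, -0.12, 0.2) -> [-0.0018 -0.0002  0.0008]
[269. 288.]
[272. 308.]
```

View pics/e.png

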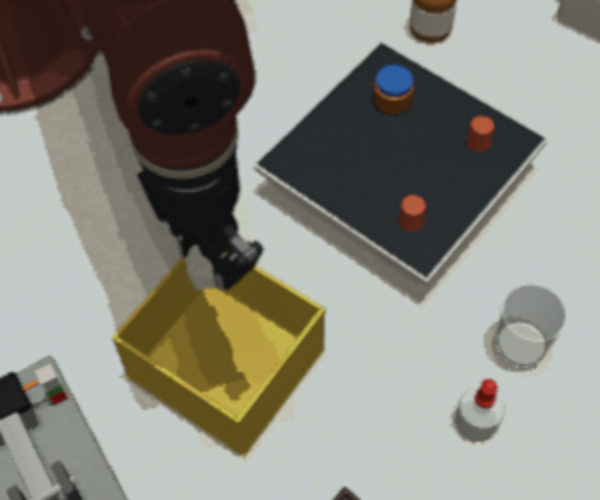

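The wad is held at crop (205,268) and the platform is otherwise untouched. The rim centre suggests the bin is at about (.56,-.13), so I'll lower it there and release.

Call:
{"fn": "arm_command", "kwargs": {"delta_pos": [[0.03,0.01,0.011],[0.07,0.01,0.011],[0.11,0.01,0.011],[0.12,0.01,0.011],[0.12,0.01,0.011],[0.12,0.01,0.011],[0.12,0.01,0.011],[0.12,0.01,0.011],[0.06,0.01,0.011],[0.02,0.01,0.011],[-0.02,0.01,0.011],[-0.02,0.01,0.011]], "turn": [0,0,0,0,0,0,0,0,0,0,0,0], "jaw": [0.02,0.02,0.02,0.02,0.065,0.065,0.065,0.065,0.065,0.065,0.065,0.065]}}

```text
time: 6.4
tool_pos: [0.5629, -0.1315, 0.2262]
ee_rot: [1.208, 1.559, -0.361]
ft_force: [-0.0, -0.4, 0.2]
opening: 0.065
```

```bash
python3 -c "
from h import *
go((.602,.126,.2),(.602,.126,.13),(.602,.126,.066))"
```

```text
t 6.4 [ 0.5629 -0.1315  0.2262] x [ 0.011 -0.004 -1.   ] y [1.    0.001 0.011] open 0.065 F [-0.  -0.4  0.2] j [-0.46  0.02  0.    1.54  0.    1.11]
(0.602, 0.126, 0.2) -> [ 0.0256  0.0392 -0.2576]
(0.602, 0.126, 0.13) -> [ 0.0956  0.0385 -0.2579]
(0.602, 0.126, 0.066) -> [ 0.1596  0.0378 -0.2581]
```

Call:
{"fn": "arm_command", "kwargs": {"delta_pos": [[0.026,0.039,-0.258],[0.026,0.039,-0.258],[0.026,0.039,-0.258],[0.026,0.039,-0.258],[0.026,0.039,-0.258],[0.026,0.039,-0.258],[0.026,0.039,-0.258],[0.06,0.039,-0.258],[0.09,0.039,-0.258],[0.09,0.039,-0.258],[0.09,0.039,-0.258],[0.09,0.039,-0.258]], "turn": [0,0,0,0,0,0,0,0,0,0,0,0], "jaw": [0.075,0.075,0.075,0.075,0.075,0.075,0.075,0.075,0.075,0.075,0.075,0.075]}}

```text
time: 7.6
tool_pos: [0.6036, 0.1253, 0.138]
ee_rot: [1.269, 1.557, -0.301]
ft_force: [-0.2, 0.1, 1.8]
opening: 0.0753
```

```bash
python3 -c "
from h import *
g=grab('scene')
im=g['img'][130:380,160:460]; cv2.imwrite('pics/f.png',cv2.cvtColor(cv2.resize(im,None,fx=2,fy=2),cv2.COLOR_RGB2BGR))
print(proj(g,(.603,.1255,.06)).round(),proj(g,(.603,.1255,.094)).round())
go((.603,.1255,.065))"
```

```text
[366. 240.] [367. 232.]
t 7.65 [0.6037 0.1255 0.1381] x [ 0.014 -0.004 -1.   ] y [1.    0.001 0.014] open 0.075 F [0.1 0.5 1.2] j [-0.    0.14 -0.03  1.38 -0.    1.57]
(0.603, 0.1255, 0.065) -> [ 0.073  -0.0017 -0.0003]
```

View pics/f.png

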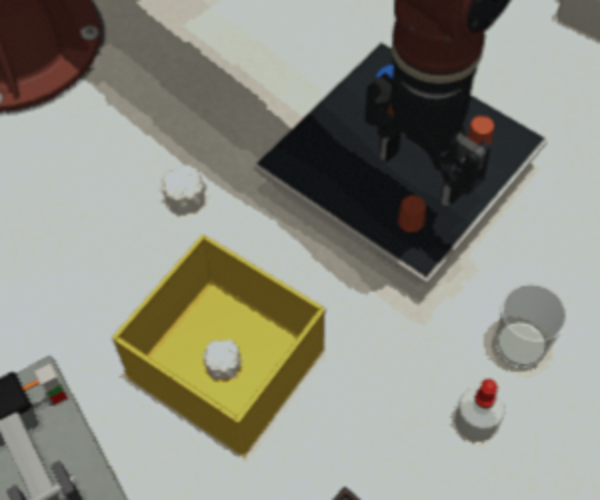

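The wad lies in the tub at crop (222,358). The fingers straddle stopper B at (412,213), and its predicted pixel matches, so I'm descending.

Call:
{"fn": "arm_command", "kwargs": {"delta_pos": [[0.03,-0.002,0],[0.055,-0.002,0],[0.074,-0.002,0],[0.074,-0.002,0],[0.074,-0.002,0],[0.074,-0.002,0],[0.074,-0.002,0],[0.074,-0.002,0],[0.074,-0.002,0],[0.074,-0.002,0],[0.074,-0.002,0],[0.074,-0.002,0]], "turn": [0,0,0,0,0,0,0,0,0,0,0,0], "jaw": [0.075,0.075,0.075,0.075,0.01,0.01,0.01,0.01,0.01,0.01,0.01,0.01], "squeeze": 40}}

```text
time: 8.85
tool_pos: [0.6038, 0.1252, 0.066]
ee_rot: [1.318, 1.554, -0.252]
ft_force: [-0.9, -0.1, 5.5]
opening: 0.0267
```

```bash
python3 -c "
from h import *
go((.603,.1255,.2),(.54,-.13,.2))"
```

```text
t 8.85 [0.6038 0.1252 0.066 ] x [ 0.016 -0.004 -1.   ] y [1.    0.001 0.016] open 0.0267 F [-0.9 -0.1  5.5] j [-0.01  0.17 -0.13  1.25 -0.    1.56]
(0.603, 0.1255, 0.2) -> [-0.134   0.0014  0.0002]
(0.54, -0.13, 0.2) -> [-0.134  -0.0618  0.2557]
```

Call:
{"fn": "arm_command", "kwargs": {"delta_pos": [[0,0,0],[-0.03,0,0],[-0.08,0,0],[-0.115,-0.01,0.03],[-0.134,-0.044,0.288],[-0.134,-0.044,0.288],[-0.134,-0.044,0.288],[-0.134,-0.044,0.288],[-0.134,-0.044,0.288],[-0.134,-0.044,0.288],[-0.134,-0.044,0.288],[-0.134,-0.044,0.288]], "turn": [0,0,0,0,0,0,0,0,0,0,0,0], "jaw": [0.01,0.01,0.01,0.01,0.01,0.01,0.01,0.01,0.01,0.01,0.01,0.01]}}

```text
time: 10.05
tool_pos: [0.5579, -0.1615, 0.2005]
ee_rot: [1.346, 1.554, -0.224]
ft_force: [-1.0, -0.3, -0.3]
opening: 0.0265
```

```bash
python3 -c "
from h import *
go((.56,-.16,.085))"
```

```text
t 10.05 [ 0.5579 -0.1615  0.2005] x [ 0.017 -0.004 -1.   ] y [1.    0.001 0.017] open 0.0265 F [-1.  -0.3 -0.3] j [-0.51  0.02 -0.05  1.49  0.    1.06]
(0.56, -0.16, 0.085) -> [ 0.1155  0.0002 -0.0019]
```

Call:
{"fn": "arm_command", "kwargs": {"delta_pos": [[0.03,0,0],[0.07,0,0],[0.11,0,0],[0.115,0,0],[0.115,0,0],[0.115,0,0],[0.115,0,0],[0.08,0,0],[0.03,0,0],[0,0,0],[0,0,0],[0,0,0]], "turn": [0,0,0,0,0,0,0,0,0,0,0,0], "jaw": [0.01,0.01,0.01,0.01,0.05,0.05,0.05,0.05,0.05,0.05,0.05,0.05]}}

```text
time: 11.25
tool_pos: [0.5588, -0.162, 0.2026]
ee_rot: [1.299, 1.55, -0.271]
ft_force: [-0.4, 0.5, -1.7]
opening: 0.0499
```

```bash
python3 -c "
from h import *
go((.5885,.2665,.2),(.5885,.2665,.13))"
```

```text
t 11.25 [ 0.5588 -0.162   0.2026] x [ 0.02  -0.005 -1.   ] y [1.    0.001 0.02 ] open 0.0499 F [-0.4  0.5 -1.7] j [-0.51  0.02 -0.04  1.49  0.    1.06]
(0.5885, 0.2665, 0.2) -> [ 0.0009  0.0299 -0.4284]
(0.5885, 0.2665, 0.13) -> [ 0.0708  0.0286 -0.4288]
```

Call:
{"fn": "arm_command", "kwargs": {"delta_pos": [[0,0.03,-0.428],[0,0.03,-0.428],[0,0.03,-0.428],[0,0.03,-0.428],[0,0.03,-0.428],[0,0.03,-0.428],[0,0.03,-0.428],[0,0.03,-0.428],[0,0.03,-0.428],[0,0.03,-0.428],[0.05,0.029,-0.429],[0.065,0.029,-0.429]], "turn": [0,0,0,0,0,0,0,0,0,0,0,0], "jaw": [0.075,0.075,0.075,0.075,0.075,0.075,0.075,0.075,0.075,0.075,0.075,0.075]}}

```text
time: 12.45
tool_pos: [0.5861, 0.2659, 0.1303]
ee_rot: [1.058, 1.556, -0.512]
ft_force: [-0.9, 0.2, -1.4]
opening: 0.0749
```

```bash
python3 -c "
from h import *
g=grab('scene')
im=g['img'][130:380,160:460]; cv2.imwrite('pics/g.png',cv2.cvtColor(cv2.resize(im,None,fx=2,fy=2),cv2.COLOR_RGB2BGR))
for q in [(.5885,.2665,.06),(.5885,.2665,.077),(.5885,.2665,.094)]: print(proj(g,q).round(1))
go((.5885,.2665,.065))"
```

```text
[400.1 200.8]
[401.1 196.4]
[402.1 191.9]
t 12.5 [0.5855 0.2654 0.1291] x [ 0.011 -0.008 -1.   ] y [1.    0.    0.011] open 0.0753 F [-0.1 -0.1 -3.6] j [ 0.23  0.23  0.05  1.38 -0.01  1.8 ]
(0.5885, 0.2665, 0.065) -> [ 0.0641  0.0023 -0.0015]
```

View pics/g.png

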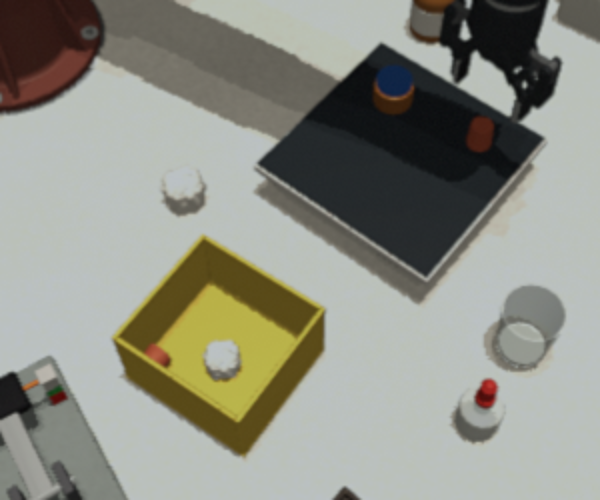

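Stopper B is in the tub at crop (157,354), with the wad at (222,358). The jaws are over stopper A at (480,133), so I'm descending.

Call:
{"fn": "arm_command", "kwargs": {"delta_pos": [[0.02,0.002,-0.001],[0.045,0.002,-0.001],[0.064,0.002,-0.001],[0.064,0.002,-0.001],[0.064,0.002,-0.001],[0.064,0.002,-0.001],[0.064,0.002,-0.001],[0.064,0.002,-0.001],[0.064,0.002,-0.001],[0.064,0.002,-0.001],[0.064,0.002,-0.001],[0.064,0.002,-0.001]], "turn": [0,0,0,0,0,0,0,0,0,0,0,0], "jaw": [0.075,0.075,0.075,0.075,0.01,0.01,0.01,0.01,0.01,0.01,0.01,0.01]}}

```text
time: 13.7
tool_pos: [0.5892, 0.2661, 0.067]
ee_rot: [1.058, 1.556, -0.513]
ft_force: [-0.4, -0.1, 6.1]
opening: 0.0268
```

```bash
python3 -c "
from h import *
go((.589,.2665,.2),(.565,-.1,.2))"
```

```text
t 13.7 [0.5892 0.2661 0.067 ] x [ 0.013 -0.007 -1.   ] y [1.    0.    0.013] open 0.0268 F [-0.4 -0.1  6.1] j [ 0.23  0.27 -0.02  1.27 -0.01  1.8 ]
(0.589, 0.2665, 0.2) -> [-0.133   0.0016  0.0006]
(0.565, -0.1, 0.2) -> [-0.1306 -0.0226  0.367 ]
```

Call:
{"fn": "arm_command", "kwargs": {"delta_pos": [[0,0,0],[-0.03,0,0],[-0.08,0,0],[-0.115,-0.005,0.03],[-0.131,-0.023,0.367],[-0.131,-0.023,0.367],[-0.131,-0.023,0.367],[-0.131,-0.023,0.367],[-0.131,-0.023,0.367],[-0.131,-0.023,0.367],[-0.131,-0.023,0.367],[-0.131,-0.023,0.367]], "turn": [0,0,0,0,0,0,0,0,0,0,0,0], "jaw": [0.01,0.01,0.01,0.01,0.01,0.01,0.01,0.01,0.01,0.01,0.01,0.01]}}

```text
time: 14.9
tool_pos: [0.5644, -0.1045, 0.201]
ee_rot: [1.005, 1.554, -0.57]
ft_force: [0.3, 0.3, -0.8]
opening: 0.0265
```

```bash
python3 -c "
from h import *
go((.565,-.1,.085))"
```

```text
t 14.9 [ 0.5644 -0.1045  0.201 ] x [ 0.014 -0.009 -1.   ] y [ 1.    -0.005  0.014] open 0.0265 F [ 0.3  0.3 -0.8] j [-0.41 -0.   -0.07  1.49 -0.    1.17]
(0.565, -0.1, 0.085) -> [ 0.1159 -0.001  -0.0055]
```

Call:
{"fn": "arm_command", "kwargs": {"delta_pos": [[0.03,0,0],[0.07,0,0],[0.11,0,0],[0.115,0,0],[0.115,0,0],[0.115,0,0],[0.115,0,0],[0.08,0,0],[0.03,0,0],[0,0,0],[0,0,0],[0,0,0]], "turn": [0,0,0,0,0,0,0,0,0,0,0,0], "jaw": [0.01,0.01,0.01,0.01,0.05,0.05,0.05,0.05,0.05,0.05,0.05,0.05]}}

```text
time: 16.1
tool_pos: [0.5653, -0.1049, 0.203]
ee_rot: [1.033, 1.551, -0.543]
ft_force: [0.3, 0.9, -1.0]
opening: 0.0502
```

```bash
python3 -c "
from h import *
go((.447,-.325,.2),(.447,-.325,.11))"
```

```text
t 16.1 [ 0.5653 -0.1049  0.203 ] x [ 0.017 -0.01  -1.   ] y [ 1.    -0.004  0.017] open 0.0502 F [ 0.3  0.9 -1. ] j [-0.41 -0.   -0.06  1.49 -0.    1.17]
(0.447, -0.325, 0.2) -> [ 0.0033 -0.1174  0.2206]
(0.447, -0.325, 0.11) -> [ 0.0932 -0.1189  0.2197]
```

Call:
{"fn": "arm_command", "kwargs": {"delta_pos": [[0.003,-0.117,0.221],[0.003,-0.117,0.221],[0.003,-0.117,0.221],[0.003,-0.117,0.221],[0.003,-0.117,0.221],[0.003,-0.117,0.221],[0.04,-0.118,0.22],[0.073,-0.118,0.22],[0.073,-0.118,0.22],[0.073,-0.118,0.22],[0.073,-0.118,0.22],[0.073,-0.118,0.22]], "turn": [0.25,0.25,0.25,0.25,0.25,0.25,0.25,0.25,0.25,0.25,0.25,0.25], "jaw": [0,0,0,0,0,0,0,0,0,0,0,0]}}

```text
time: 17.3
tool_pos: [0.4484, -0.3257, 0.1322]
ee_rot: [1.245, 1.548, -0.58]
ft_force: [0.3, 0.2, 1.7]
opening: 0.0002
```

```bash
python3 -c "
from h import *
g=grab('scene')
im=g['img'][200:430,110:410]; cv2.imwrite('pics/i.png',cv2.cvtColor(cv2.resize(im,None,fx=2.5,fy=2.5),cv2.COLOR_RGB2BGR))
go((.447,-.325,.09))
print(proj(g,(.447,-.325,.083)),proj(g,st()[1]))"
```

```text
t 17.35 [ 0.4483 -0.3256  0.132 ] x [ 0.019 -0.012 -1.   ] y [ 0.968 -0.251  0.021] open 0.0003 F [-0.6 -0.9 -0.4] j [-0.87 -0.06 -0.25  1.36  0.01  0.96]
(0.447, -0.325, 0.09) -> [ 0.0419 -0.0023 -0.0006]
[157.8547054  327.23449887] [151.09641903 317.72818659]
```

View pics/i.png

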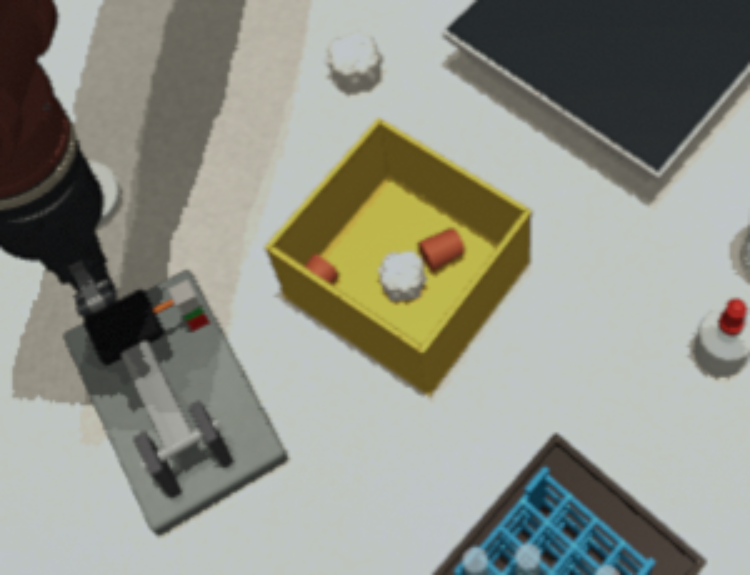

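All three pieces are in the tub: stoppers at crop (320,269) and (441,250), wad at (401,277). The closed fingertip is over the pad at (123,326), so I'll press in small steps.

Call:
{"fn": "arm_command", "kwargs": {"delta_pos": [[0.02,-0.002,0],[0.035,-0.002,0],[0.045,-0.002,0],[0.052,-0.002,0],[0.056,-0.002,0],[0.06,-0.002,0],[0.063,-0.002,0],[0.063,-0.002,0],[0.063,-0.002,0]], "turn": [0,0,0,0,0,0,0,0,0], "jaw": [0,0,0,0,0,0,0,0,0]}}

```text
time: 18.25
tool_pos: [0.4474, -0.3258, 0.0693]
ee_rot: [1.248, 1.549, -0.577]
ft_force: [-4.2, 3.5, 5.4]
opening: 0.0
```

```bash
python3 -c "
from h import *
g=grab('scene')
im=g['img'][290:380,120:240]; cv2.imwrite('pics/j.png',cv2.cvtColor(cv2.resize(im,None,fx=6,fy=6,interpolation=2),cv2.COLOR_RGB2BGR))
go((.447,-.325,.065))"
```

```text
t 18.3 [ 0.4475 -0.3258  0.0694] x [ 0.018 -0.012 -1.   ] y [ 0.968 -0.251  0.021] open -0.0002 F [-4.6  2.2  4.5] j [-0.87 -0.03 -0.34  1.24  0.01  0.96]
(0.447, -0.325, 0.065) -> [ 0.0044 -0.0007 -0.0007]
```

View pics/j.png

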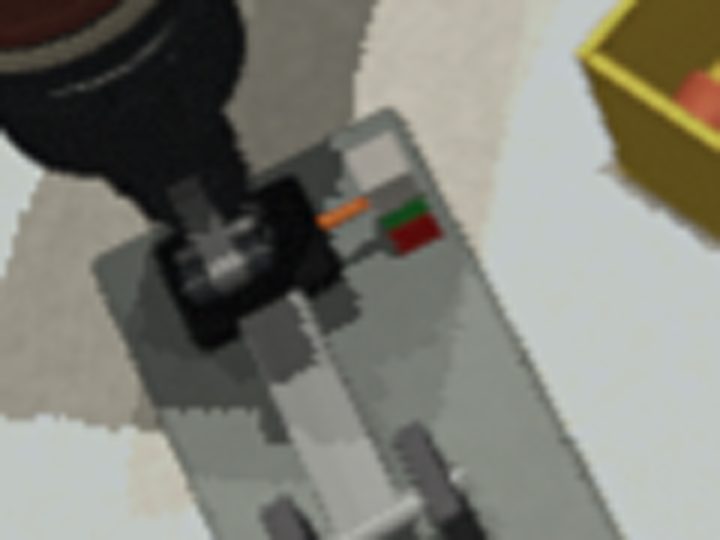

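The pointer is just at the top edge of the green (TCP .0694, about 5 N). I'll go 6 mm deeper and hold.

Call:
{"fn": "arm_command", "kwargs": {"delta_pos": [[0.002,0,0],[0.004,0,0],[0.006,0,0],[0.006,0,0],[0.006,0,0]], "turn": [0,0,0,0,0], "jaw": [0,0,0,0,0]}}

```text
time: 18.8
tool_pos: [0.4478, -0.326, 0.0641]
ee_rot: [1.251, 1.548, -0.574]
ft_force: [-3.6, 4.1, 6.9]
opening: -0.0002
```

```bash
python3 -c "
from h import *
g=grab('scene')
im=g['img'][290:380,120:240]; cv2.imwrite('pics/k.png',cv2.cvtColor(cv2.resize(im,None,fx=6,fy=6,interpolation=2),cv2.COLOR_RGB2BGR))
h=cv2.cvtColor(g['img'],cv2.COLOR_RGB2HSV).astype(int)[290:380,120:240]
m=(h[...,0]>5)&(h[...,0]<20)&(h[...,1]>150)&(h[...,2]>130); v,u=np.nonzero(m&(np.indices(m.shape)[0]<55)&(np.indices(m.shape)[1]<70)&(np.indices(m.shape)[1]>45)); print('pin px',u.mean()+120,v.mean()+290,len(u),u.min()+120,u.max()+120)
# model pin visible mid (y 26..~43 mm beside pad mid) vs angle
x=np.array([.968,-.252,0]);y=np.array([.252,.968,0]);pad=np.array([.447,-.325,0]);hin=pad+.11*x+[0,0,.075]
for a in (0,.1,.13,.16,.19,.22,.25):
    P=hin-x*.11*np.cos(a)+np.array([0,0,-.11*np.sin(a)])+y*.034; print(a,proj(g,P).round(1))
go((.447,-.325,.065))"
```

```text
pin px 177.6875 326.25 16 174 181
0 [175.  320.4]
0.1 [176.4 322.8]
0.13 [176.8 323.6]
0.16 [177.3 324.4]
0.19 [177.8 325.3]
0.22 [178.3 326.2]
0.25 [178.8 327.1]
t 18.85 [ 0.4478 -0.326   0.0642] x [ 0.019 -0.012 -1.   ] y [ 0.968 -0.251  0.021] open 0.0001 F [-3.3  3.8  6.7] j [-0.87 -0.03 -0.34  1.23  0.01  0.96]
(0.447, -0.325, 0.065) -> [-0.0009 -0.001  -0.0007]
```

View pics/k.png

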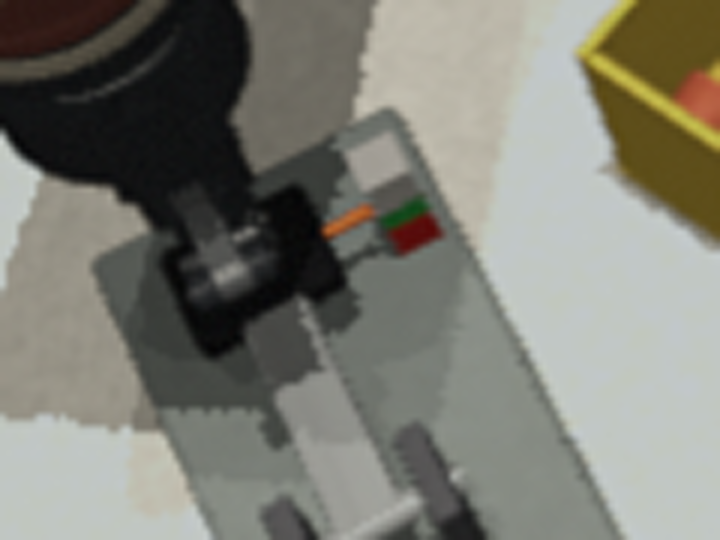

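```bash
python3 -c "
from h import *
for im in (cv2.imread('pics/scene0.png')[...,::-1].copy(),grab('scene')['img'],grab('scene')['img']):
    h=cv2.cvtColor(im,cv2.COLOR_RGB2HSV).astype(int); m=(h[...,0]>3)&(h[...,0]<22)&(h[...,1]>130)&(h[...,2]>110)
    m[:310]=0;m[335:]=0;m[:,:168]=0;m[:,185:]=0
    v,u=np.nonzero(m); p=np.polyfit(u,v,1); print(len(u),u.min(),u.max(),u.mean().round(2),v.mean().round(2),'v@177',np.polyval(p,177).round(2))
go()"
```

```text
18 171 178 174.78 322.06 v@177 321.05
18 174 181 177.67 326.17 v@177 326.49
18 174 181 177.67 326.17 v@177 326.49
t 18.95 [ 0.4478 -0.326   0.0641] x [ 0.019 -0.012 -1.   ] y [ 0.968 -0.251  0.021] open -0.0001 F [-2.7  3.8  6.6] j [-0.87 -0.03 -0.34  1.23  0.01  0.96]
```

The pin has shifted (2.9, 4.1) px since release, which gives an angle of about .165–.195. The TCP depth of 19 mm and about 7 N agree with mid-green, so I'll hold here.

Call:
{"fn": "arm_command", "kwargs": {"delta_pos": [[0,0,0],[0,0,0],[0,0,0],[0,0,0],[0,0,0],[0,0,0],[0,0,0],[0,0,0],[0,0,0],[0,0,0],[0,0,0],[0,0,0]], "turn": [0,0,0,0,0,0,0,0,0,0,0,0], "jaw": [0,0,0,0,0,0,0,0,0,0,0,0]}}

```text
time: 20.15
tool_pos: [0.4478, -0.3259, 0.0648]
ee_rot: [1.244, 1.548, -0.58]
ft_force: [-4.2, 2.8, 6.5]
opening: -0.0002
```

Call:
{"fn": "arm_command", "kwargs": {"delta_pos": [[0,0,0],[0,0,0],[0,0,0],[0,0,0],[0,0,0],[0,0,0],[0,0,0],[0,0,0],[0,0,0],[0,0,0],[0,0,0],[0,0,0]], "turn": [0,0,0,0,0,0,0,0,0,0,0,0], "jaw": [0,0,0,0,0,0,0,0,0,0,0,0]}}

```text
time: 21.35
tool_pos: [0.4478, -0.3259, 0.0654]
ee_rot: [1.236, 1.548, -0.589]
ft_force: [-3.8, 4.1, 6.5]
opening: 0.0
```

Re-anchoring at each call lets the tool creep up about 0.6 mm. I'll restore 1.5 mm and hold again.

Call:
{"fn": "arm_command", "kwargs": {"delta_pos": [[0.002,0,0],[0.002,0,0],[0.002,0,0],[0.002,0,0],[0.002,0,0],[0.002,0,0],[0.002,0,0],[0.002,0,0],[0.002,0,0],[0.002,0,0],[0.002,0,0],[0.002,0,0]], "turn": [0,0,0,0,0,0,0,0,0,0,0,0], "jaw": [0,0,0,0,0,0,0,0,0,0,0,0]}}

```text
time: 22.55
tool_pos: [0.4479, -0.326, 0.0641]
ee_rot: [1.233, 1.548, -0.591]
ft_force: [-4.7, 2.7, 7.1]
opening: 0.0
```

Call:
{"fn": "arm_command", "kwargs": {"delta_pos": [[0.001,0,0],[0.001,0,0],[0.001,0,0],[0.001,0,0],[0.001,0,0],[0.001,0,0],[0.001,0,0],[0.001,0,0],[0.001,0,0],[0.001,0,0],[0.001,0,0],[0.001,0,0]], "turn": [0,0,0,0,0,0,0,0,0,0,0,0], "jaw": [0,0,0,0,0,0,0,0,0,0,0,0]}}

```text
time: 23.75
tool_pos: [0.4479, -0.326, 0.0638]
ee_rot: [1.229, 1.548, -0.595]
ft_force: [-3.9, 4.6, 6.8]
opening: 0.0002
```

```bash
python3 -c "
from h import *
im=grab('scene','l.png')['img']
h=cv2.cvtColor(im,cv2.COLOR_RGB2HSV).astype(int); m=(h[...,0]>3)&(h[...,0]<22)&(h[...,1]>130)&(h[...,2]>110)
m[:310]=0;m[335:]=0;m[:,:168]=0;m[:,185:]=0
v,u=np.nonzero(m); print(u.mean().round(2),v.mean().round(2)); go()
a=cv2.imread('pics/scene0.png');b=im[...,::-1]; print([np.abs(a[y0:y1,x0:x1].astype(int)-b[y0:y1,x0:x1]).mean().round(1) for x0,y0,x1,y1 in [(340,155,375,190),(360,105,392,152),(405,270,445,312),(385,315,415,350)]])
"
```

```text
177.73 326.47
t 23.8 [ 0.4479 -0.3259  0.0638] x [ 0.019 -0.013 -1.   ] y [ 0.968 -0.251  0.022] open 0.0001 F [-4.6  3.5  6.2] j [-0.87 -0.03 -0.34  1.23  0.01  0.96]
[np.float64(4.3), np.float64(6.9), np.float64(7.9), np.float64(7.6)]
```

```bash
python3 -c "
from h import *
print(order.job_done()); go()"
```

```text
the job is handed in; nothing more can be done
None
the job is handed in; nothing more can be done
```

The two stoppers and the smaller (platform) wad are in the yellow tub. I then pressed the run lever and handed the job in at about 24 s with the arm still holding it down. No verdict was reported.

**Litter:** the last full look, taken before pressing, showed all three pieces inside the tub.

**Lever:** I held it for about 5 s.
- **Angle:** the pointer moved about (2.9, 4.4) pixels from its released position. Its sideways and downward shifts gave slightly different angles, about 0.20 and 0.17 rad; both are in the green (0.13–0.25).
- **Depth:** the fingertip was about 19 mm below the pad's released height, which agrees with the green range.
- **Force:** the vertical force was 6–7 N, a little under the 8 N expected at mid-green.
- **Drift:** the fingertip rose about 1.3 mm during the hold. I pushed it back down and estimate the pointer stayed in the green throughout.

**Bystanders:** the jar, reagent bottle, beaker and dropper showed only small image differences from the start, and I saw no contact with them. I did not measure their positions at the end. The dish, partly hidden by the arm, was not checked separately.

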